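# Slide the hob's touch control up to full

## Task

Turn the induction hob up to full: put your closed fingertips on the smallest dot of its curved touch strip and slide them lightly along the strip, pressing it down a little at every dot in turn, up to the big red dot. Finish while holding the strip lightly pressed at the red dot. Only touch the strip: leave the pot, the shaker and the buns where they stand.

Things in the scene. Friction and masses are not known exactly. Their poses are not given: they have to be found in the camera images.
- hob: induction hob fixed to the table: aluminium case with black glass top, 380 (x) by 300 (y) by 60 mm high; origin at the centre of its underside, x points away from its control edge, y to its left, z up. The hob may stand in the left or the right half of the table, the green board in the other
- strip (a joint): how far the touch strip is pressed down, m: 0 untouched, 0.006 at its stop. The strip is a blue-grey raised arc, 26 mm wide, along the hob's edge nearest the robot; its top stands 8 mm above the glass. It sinks level as one piece, wherever it is pressed, on a light spring: about 1 N to start it moving, then 1 N per mm; beneath the stop it is rigid
- mark0 (a point): smallest mark, a white dot 8 mm across, at the strip's left end (the hob's +y end); the point is the dot's centre on the strip's top face (68 mm above the table when untouched); the seven marks lie 33 mm apart on an arc of 190 mm radius about the pot's zone, whose centre is 40 mm along x from the hob's origin
- mark1 (a point): white dot 10 mm across, number 2 of seven along the strip from the left; the point is the dot's centre on the strip's top face (68 mm above the table when untouched)
- mark2 (a point): white dot 12 mm across, number 3 of seven along the strip from the left; the point is the dot's centre on the strip's top face (68 mm above the table when untouched)
- mark3 (a point): white dot 14 mm across, number 4 of seven along the strip from the left; the point is the dot's centre on the strip's top face (68 mm above the table when untouched)
- mark4 (a point): white dot 16 mm across, number 5 of seven along the strip from the left; the point is the dot's centre on the strip's top face (68 mm above the table when untouched)
- mark5 (a point): white dot 18 mm across, number 6 of seven along the strip from the left; the point is the dot's centre on the strip's top face (68 mm above the table when untouched)
- mark6 (a point): largest mark, a red dot 20 mm across, at the strip's right end (the hob's -y end); the point is the dot's centre on the strip's top face (68 mm above the table when untouched)
- board: green cutting board, 340 by 240 by 18 mm, fixed; origin at the centre of its underside
- pot: covered steel pot with black lid knob, 178 mm across, 100 mm high, two side handles; stands on the hob; origin at the centre of its underside; loose bystander
- shaker: small glass salt shaker, 38 mm across, 73 mm high, standing on the green board; origin at the centre of its underside; loose bystander
- bun0: bun half, 94 mm across, 30 mm high, cut face up, on the green board; origin at the centre of its underside; loose bystander
- bun1: bun half, like bun0; loose bystander
- bun2: bun half, like bun0; loose bystander

How it is judged:
On the way, in this order (a step that is already met when the one before it is completed fails the run):
1. the fingertips press the strip at the first (smallest) dot (horizontal distance between the grasp point and mark0 below 0.015 m and value of joint strip above 0.0006 m and contact force between the fingers and hob above 0.2 N), for 0.05 s.
2. the fingertips press the strip at the second dot (horizontal distance between the grasp point and mark1 below 0.015 m and value of joint strip above 0.0006 m and contact force between the fingers and hob above 0.2 N), for 0.05 s.
3. the fingertips press the strip at the third dot (horizontal distance between the grasp point and mark2 below 0.015 m and value of joint strip above 0.0006 m and contact force between the fingers and hob above 0.2 N), for 0.05 s.
4. the fingertips press the strip at the fourth dot (horizontal distance between the grasp point and mark3 below 0.015 m and value of joint strip above 0.0006 m and contact force between the fingers and hob above 0.2 N), for 0.05 s.
5. the fingertips press the strip at the fifth dot (horizontal distance between the grasp point and mark4 below 0.015 m and value of joint strip above 0.0006 m and contact force between the fingers and hob above 0.2 N), for 0.05 s.
6. the fingertips press the strip at the sixth dot (horizontal distance between the grasp point and mark5 below 0.015 m and value of joint strip above 0.0006 m and contact force between the fingers and hob above 0.2 N), for 0.05 s.
7. the fingertips press the strip at the last (red) dot (horizontal distance between the grasp point and mark6 below 0.015 m and value of joint strip above 0.0006 m and contact force between the fingers and hob above 0.2 N), for 0.05 s.
At the end, for the whole second after the job is handed in: The fingers still press the strip down by more than 0.6 mm, with more than 0.2 N and less than 15 N, the tcp within 15 mm (seen from above) of the red dot; the pot, shaker and buns within 15 mm of where it stood, the pot and shaker upright within 0.2 rad (all of step 7 and contact force between the fingers and hob below 15 N and distance of each of pot, shaker, bun0, bun1, bun2 from where it was at the start of the episode below 0.015 m and angle between each of pot, shaker's own z axis and vertical below 0.2 rad); the arm keeps its last pose, push and grip.
It fails at once if the hob or its strip is pressed harder than 20 N (contact force between any of the arm, the fingers and hob above 20 N).
It fails at once if the pot, the shaker or a bun is pushed, lifted or carried more than 20 mm from its place (distance of any of pot, shaker, bun0, bun1, bun2 from where it was at the start of the episode above 0.02 m).
It also fails if it takes over 45 s, if anything falls off the work surface, if the arm or the gripper's body presses on something with over 40 N, if the wrist force passes 120 N, or if a joint passes its speed limit or range.

## Robot

A 7-joint arm with a two-finger parallel gripper is mounted at the origin on the work surface. World frame = base frame: x ahead of the robot, y to its left, z up, the work surface at z = 0. Lengths are in m, angles in rad, forces in N, time in s.
With the tool pointing down it reaches from about 0.4 to 0.85 m from the base axis. Payload 10.4 kg.
Tool frame: the origin (TCP) lies between the finger pads, 19 mm behind the fingertips; this is the grasp point; z points along the fingers, y is the line along which they close (so a half turn about z gives the same grasp; the last joint's range is limited). The gripper opens to 85 mm and grips with 20 to 120 N. Pads are 22 mm wide; open, the fingers measure 114 mm over their backs; the gripper's body (76 mm by 85 mm) begins 54 mm behind the grasp point. The pads swing forward as they close: fully open they stand 13 mm farther back than shut.
Start: joints at [1.085, 0.332, -0.065, 1.46, 0.022, 1.35, -0.088], TCP at [0.279, -0.559, 0.25] pointing down, gripper open.
Joint ranges: [-2.6, 2.6], [-0.5, 2.12], [-1.47, 1.34], [0.16, 2.42], [-1.27, 4.41], [0.06, 2.06], [-2.6, 2.6]. Speed limits (rad/s): [2.22, 2.22, 2.79, 2.79, 3.14, 3.14, 3.14].

## Interface

Orientations are given as a unit quaternion [x, y, z, w].
In Python, from workcell import get_obs, optics, workorder gives the robot as it stands.
- The arm moves only by the tool jog_arm, never from a script. Its argument "increments" is a list of rows, each a list of 7 numbers: the shift along the tool's x, y, z in m, then the turn, a rotation vector about the tool's x, y, z in rad, then the opening, from -1 (shut) to 1 (fully open). A call has 1 to 5 rows; each row is the pose to reach, as a shift and turn from the pose commanded when the call began, along the tool's axes at that moment; what a row does not reach only later rows make up. A row lasts 1/12 s, in which the tool goes at most 41.7 mm and 7.16 degrees, less where a joint would pass 70% of its speed; a pose out of reach is approached as far as the arm can. A call with a gripper value outside its range is refused whole. The fingers move at their own pace and stop on an object; "grip_force" is the grip in N (left out, the last holds). Time passes only in rows, so rows that repeat a pose let the fingers close. It gives the time, the measured TCP pose, the force, the opening and the grip force at its end, in the units of the state.
- get_obs(): the state, without advancing time (a new reading comes with each control period).
- optics.camera(name): name is "scene" or "top"; returns a dict with "color" (400x640x3 uint8, red, green, blue), "depth" (400x640 float32, m along the optical axis (not along the pixel's ray), 0 where there is no reading), "K" (3x3 intrinsics, pixels), "R" (3x3) and "t" (3): a world point X has camera coordinates R X + t. Camera axes: x right, y down, z forward; pixel columns grow to the right and rows downward; lengths in m; the calibration is good to about 2 mm. A picture is of the moment at which its call begins.
- workorder.hand_in(): hands the job in; it is judged then, once.
The state is a dict: "clock": time; "joint_pos": joint angles; "joint_velocities": joint speeds; "tau": joint torques, N m; "position": TCP position; "ee_rot": TCP orientation; "ft_force": force on the tool from outside, world axes, zero at the start; "torque": the same for the moment, N m; "grip_width": opening from 0.0 (shut) to 1.0 (fully open); "grasp_force": force on a finger pad.
Only numpy, scipy, OpenCV 4.12 (cv2) and the standard library are available. Lean on these libraries where they do the work, as an engineer would, in place of code of your own. Each camera call takes 0.05 s, during which the arm holds its last target. There are 200 camera calls.

## Working session

There is one attempt and no reset: what is moved stays moved. The work goes in short steps, Python scripts to look and compute and a tool call to move; the robot and the scene stay as the last step left them, time stands still between calls to the robot, and variables do not carry over. Pictures are saved under pics/ and viewed, at most 10 in all, crops included, and the job is handed in when it is done.

Besides the shell and the picture viewer there is one more tool, called after "Request:" by a JSON object that holds its "method" and its "body". jog_arm: Moves the arm, as the interface text tells. Its arguments: {"type":"object","properties":{"increments":{"type":"array"},"grip_force":{"type":"number"}},"required":["increments"]}

```bash
mkdir -p pics
python3 - <<'E'
from workcell import get_obs, optics
import cv2,numpy as np
for n in("top","scene"):
    c=optics.camera(n); cv2.imwrite(f"pics/{n}0.png",c["color"][:,:,::-1]); np.savez(n+"0.npz",**c)
    print(n,c["K"].tolist(),c["R"].round(3).tolist(),c["t"].round(3).tolist())
o=get_obs();print({k:np.round(v,3).tolist() for k,v in o.items()})
E
```

```text
top [[409.2529457465962, 0.0, 322.8926187525397], [0.0, 409.2529457465962, 206.06744777804633], [0.0, 0.0, 1.0]] [[-0.015, -1.0, -0.021], [-0.991, 0.017, -0.136], [0.136, 0.019, -0.991]] [0.006, 0.623, 1.063]
scene [[379.606495010469, 0.0, 324.349260442047], [0.0, 379.606495010469, 195.115456521751], [0.0, 0.0, 1.0]] [[-0.235, 0.972, 0.015], [0.519, 0.139, -0.843], [-0.822, -0.19, -0.537]] [0.16, -0.26, 1.349]
{'clock': 0.1, 'joint_pos': [1.085, 0.333, -0.065, 1.461, 0.022, 1.35, -0.088], 'joint_velocities': [-0.0, -0.002, -0.0, -0.003, 0.0, 0.0, -0.002], 'tau': [0.001, -62.674, 0.049, -39.243, 0.016, 0.007, 0.0], 'position': [0.279, -0.559, 0.249], 'ee_rot': [0.973, 0.229, -0.0, -0.001], 'ft_force': [0.39, -0.584, -0.174], 'torque': [-0.016, -0.034, -0.113], 'grasp_force': 0.0, 'grip_width': 0.999}
```

View pics/top0.png

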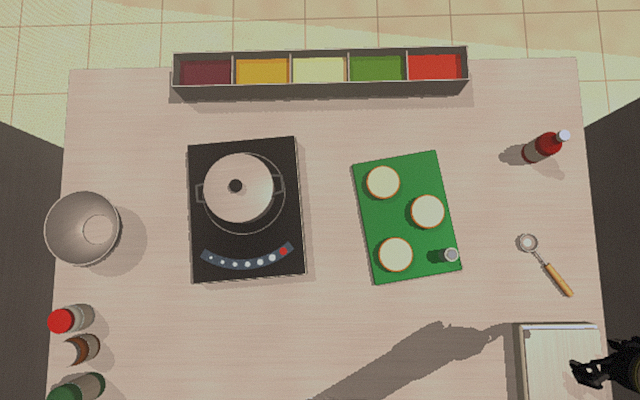

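View pics/scene0.png

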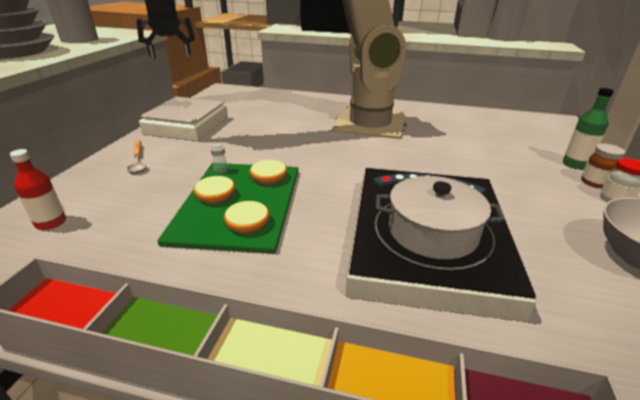

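The top view shows the hob on the left. The strip's white dots run from about (208,256) to (272,257), with the red dot at about (284,252). The board, buns and shaker are at the right, around (360–460, 150–280). Next I'll measure the dots on the z=0.068 plane.

```bash
cat > h.py <<'E'
import cv2,numpy as np
def ray(c,u,v,z):
    d=c["R"].T@np.linalg.inv(c["K"])@[u,v,1]; o=-c["R"].T@c["t"]
    return o+d*(z-o[2])/d[2]
E
python3 - <<'E'
from h import *
from workcell import get_obs
from scipy.spatial.transform import Rotation as Ro
c=dict(np.load("top0.npz")); im=c["color"].astype(int)
s=im[238:276,196:300]; r,g,b=s[...,0],s[...,1],s[...,2]
pts=[]
for nm,m in(("w",(r>125)&(b>120)),("r",(r>150)&(g<90))):
    n,l,st,ce=cv2.connectedComponentsWithStats(m.astype(np.uint8),connectivity=4)
    for i in range(1,n):
        w=(s.sum(2)*(l==i)).astype(float) ; yy,xx=np.mgrid[:s.shape[0],:s.shape[1]]
        u,v=(w*xx).sum()/w.sum()+196,(w*yy).sum()/w.sum()+238
        p=ray(c,u,v,.068); zz=c["depth"][int(round(v)),int(round(u))]
        q=c["R"].T@(np.linalg.inv(c["K"])@[u,v,1]*zz-c["t"])
        print(nm,st[i,4],round(u,1),round(v,1),p.round(4),"depthz",q[2].round(4)); pts.append((p,nm,st[i,4]))
E
python3 -c "
import cv2;i=cv2.imread('pics/top0.png')[235:278,190:305];cv2.imwrite('pics/crop.png',cv2.resize(i,None,fx=6,fy=6,interpolation=0))"
```

```text
w 41 271.8 257.0 [0.4879 0.1307 0.068 ] depthz 0.0664
w 9 210.4 257.1 [0.49   0.2913 0.068 ] depthz 0.0642
w 32 259.5 261.5 [0.4768 0.1625 0.068 ] depthz 0.0676
w 15 222.1 261.5 [0.4782 0.2603 0.068 ] depthz 0.0671
w 27 247.1 263.6 [0.472  0.1949 0.068 ] depthz 0.0671
w 19 234.4 263.9 [0.4717 0.2279 0.068 ] depthz 0.071
w 7 295.0 275.0 [0.4409 0.0704 0.068 ] depthz 0.0531
r 42 282.9 250.8 [0.5037 0.1017 0.068 ] depthz 0.069
```

View pics/crop.png

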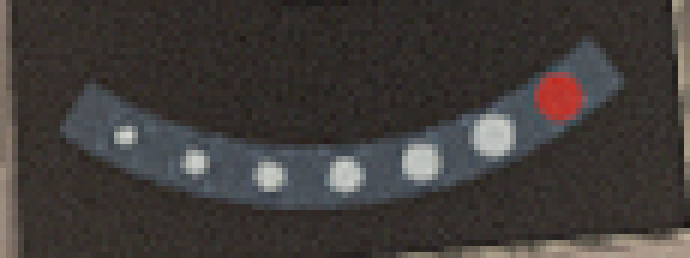

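The crop shows all seven dots clearly, and spacing (~33 mm) and heights (~0.067) match. Now I'll fit the layout and plan in the tool frame.

```bash
cat > marks.py <<'E'
from h import *
P=np.array([[.49,.2913],[.4782,.2603],[.4717,.2279],[.472,.1949],[.4768,.1625],[.4879,.1307],[.5037,.1017]])
a=(np.arange(7)-3)*33/190
L=np.c_[.04-.19*np.cos(a),-.19*np.sin(a)]
Lc,Pc=L-L.mean(0),P-P.mean(0); U,S,V=np.linalg.svd(Lc.T@Pc); R=(U@V).T
F=Lc@R.T+P.mean(0)
E
python3 - <<'E'
from marks import *
from workcell import get_obs
from scipy.spatial.transform import Rotation as Ro
print(np.degrees(np.arctan2(R[1,0],R[0,0])),np.linalg.det(R)); print(F.round(4)); print(((F-P)*1e3).round(1))
o=get_obs(); T=Ro.from_quat(o["ee_rot"]).as_matrix(); print(T.round(3),np.degrees(np.arctan2(T[1,0],T[0,0])))
for q in ([.42,-.4],[.48,-.2],[.49,.05],[*F[0]]): print(q,(T.T@(np.r_[q,.25]-o["position"])).round(3))
E
```

```text
4.184115683904327 1.0000000000000002
[[0.4899 0.291 ]
 [0.4783 0.2601]
 [0.4721 0.2277]
 [0.4717 0.1948]
 [0.4769 0.1623]
 [0.4877 0.1311]
 [0.5037 0.1023]]
[[-0.1 -0.3]
 [ 0.1 -0.2]
 [ 0.4 -0.2]
 [-0.3 -0.1]
 [ 0.1 -0.2]
 [-0.2  0.4]
 [ 0.   0.6]]
[[ 0.895  0.447 -0.001]
 [ 0.447 -0.895  0.001]
 [-0.    -0.001 -1.   ]] 26.519469178535378
[0.42, -0.4] [ 0.197 -0.079 -0.001]
[0.48, -0.2] [ 0.34  -0.231 -0.   ]
[0.49, 0.05] [ 0.461 -0.451 -0.   ]
[np.float64(0.48991279195618925), np.float64(0.2909608116615974)] [ 0.568 -0.666  0.   ]
```

Request:
{"method": "jog_arm", "body": {"increments": [[0.04,-0.016,0,0,0,0.08,-1],[0.08,-0.032,0,0,0,0.17,-1],[0.12,-0.048,0,0,0,0.26,-1],[0.16,-0.064,0,0,0,0.35,-1],[0.197,-0.079,0,0,0,0.39,-1]], "grip_force": 20}}

```text
clock: 0.52
position: [0.4183, -0.4018, 0.2498]
ee_rot: [0.999, 0.034, -0.0, -0.0]
ft_force: [0.4, -0.3, -0.0]
grip_width: 0.298
grasp_force: 0.0
```

Request:
{"method": "jog_arm", "body": {"increments": [[0.015,-0.038,0,0,0,0,-1],[0.03,-0.076,0,0,0,0,-1],[0.045,-0.114,0,0,0,0,-1],[0.06,-0.152,0,0,0,0,-1],[0.07,-0.19,0,0,0,0,-1]]}}

```text
clock: 0.93
position: [0.474, -0.2066, 0.2498]
ee_rot: [0.999, 0.037, -0.0, -0.0]
ft_force: [0.9, 0.2, -0.2]
grip_width: 0.005
grasp_force: 0.0
```

Request:
{"method": "jog_arm", "body": {"increments": [[0.002,-0.04,0,0,0,0,-1],[0.004,-0.08,0,0,0,0,-1],[0.006,-0.12,0,0,0,0,-1],[0.008,-0.16,0,0,0,0,-1],[0.01,-0.2,0,0,0,0,-1]]}}

```text
clock: 1.35
position: [0.4682, -0.007, 0.2499]
ee_rot: [0.999, 0.036, -0.0, 0.0]
ft_force: [1.6, -0.0, 0.1]
grip_width: -0.002
grasp_force: 0.0
```

Request:
{"method": "jog_arm", "body": {"increments": [[0.002,-0.04,0,0,0,0,-1],[0.004,-0.08,0,0,0,0,-1],[0.006,-0.12,0,0,0,0,-1],[0.008,-0.16,0,0,0,0,-1],[0.01,-0.2,0,0,0,0,-1]]}}

```text
clock: 1.77
position: [0.4637, 0.1932, 0.25]
ee_rot: [0.999, 0.036, 0.0, 0.0]
ft_force: [1.1, 0.0, -0.3]
grip_width: 0.0
grasp_force: 0.0
```

```bash
cat > st.py <<'E'
from marks import *
from workcell import get_obs
from scipy.spatial.transform import Rotation as Ro
o=get_obs(); T=Ro.from_quat(o["ee_rot"]).as_matrix()
print(o["clock"],o["position"].__class__,np.round(o["position"],4),np.round(o["ft_force"],2),o["grip_width"],np.round(o["joint_pos"],2),np.round(T,3).tolist())
for f in F: print((T.T@(np.r_[f,.087]-o["position"])).round(4))
E
python3 st.py
```

```text
1.7667 <class 'numpy.ndarray'> [0.4637 0.1932 0.25  ] [ 1.12  0.02 -0.3 ] 2.7746286975151736e-05 [ 0.15  0.11 -0.68  1.75  0.07  1.31 -2.04] [[0.997, 0.072, 0.0], [0.072, -0.997, -0.0], [0.0, 0.0, -1.0]]
[ 0.0332 -0.0957  0.163 ]
[ 0.0193 -0.0658  0.163 ]
[ 0.0108 -0.0339  0.163 ]
[ 0.008  -0.0011  0.163 ]
[0.0109 0.0318 0.163 ]
[0.0194 0.0636 0.163 ]
[0.0332 0.0935 0.1631]
```

Request:
{"method": "jog_arm", "body": {"increments": [[0.011,-0.032,0.02,0,0,0,-1],[0.022,-0.064,0.04,0,0,0,-1],[0.033,-0.096,0.07,0,0,0,-1],[0.033,-0.096,0.105,0,0,0,-1],[0.033,-0.096,0.14,0,0,0,-1]]}}

```text
clock: 2.18
position: [0.4895, 0.2922, 0.1081]
ee_rot: [0.999, 0.038, -0.0, -0.001]
ft_force: [0.4, -0.3, -0.2]
grip_width: -0.002
grasp_force: 0.0
```

Request:
{"method": "jog_arm", "body": {"increments": [[0,0,0,0,0,0,-1],[0,0,0.005,0,0,0,-1],[0,0,0.01,0,0,0,-1],[0,0,0.015,0,0,0,-1],[0,0,0.015,0,0,0,-1]]}}

```text
clock: 2.6
position: [0.4909, 0.2894, 0.0958]
ee_rot: [0.999, 0.036, 0.001, -0.0]
ft_force: [-0.5, -0.1, -0.5]
grip_width: -0.004
grasp_force: 0.0
```

```bash
python3 st.py
python3 - <<'E'
from workcell import optics
import cv2
a=optics.camera("top")["color"][200:290,160:330,::-1];b=optics.camera("scene")["color"][150:240,320:490,::-1]
cv2.imwrite("pics/c1.png",cv2.resize(cv2.vconcat([a,b]),None,fx=3.3,fy=3.3))
E
```

```text
2.6 <class 'numpy.ndarray'> [0.4909 0.2894 0.0958] [-0.48 -0.11 -0.47] -0.003748977918754967 [-0.06  0.43 -0.68  1.75  0.31  1.06 -2.34] [[0.997, 0.072, 0.002], [0.072, -0.997, 0.0], [0.002, -0.0, -1.0]]
[-0.0009 -0.0017  0.0088]
[-0.0147  0.0282  0.0088]
[-0.0232  0.0601  0.0088]
[-0.026   0.0929  0.0088]
[-0.0231  0.1258  0.0088]
[-0.0146  0.1576  0.0088]
[-0.0007  0.1875  0.0088]
```

View pics/c1.png

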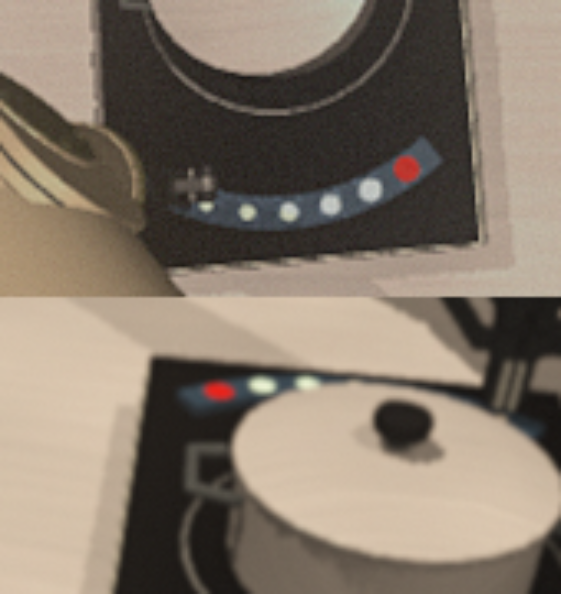

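The top view shows the gripper near the strip's left end, partly hidden by the arm. The scene view shows the fingertips at about (474,184). I'll check this against the projected expected positions.

Run:
```python
from marks import *
from workcell import optics,get_obs
p=get_obs()["position"]
for n in("scene","top"):
    c=optics.camera(n)
    def pr(X):
        q=c["K"]@(c["R"]@X+c["t"]); return (q[:2]/q[2]).round(1)
    print(n,"m0",pr(np.r_[F[0],.068]),"m1",pr(np.r_[F[1],.068]),"tip",pr(p-[0,0,.019]),"tcp",pr(p),"+60",pr(p+[0,0,.06]))
    t=pr(p).round().astype(int); K=np.linalg.inv(c["K"])
    for v in range(t[1]-6,t[1]+8,2):
        row=[]
        for u in range(t[0]-8,t[0]+15,2):
            X=c["R"].T@(K@[u,v,1]*c["depth"][v,u]-c["t"]); row.append("%.0f,%.0f,%.0f"%tuple(X*1e3))
        print(v,t[0]-8,row)
```

```text
scene m0 [470.5 185.2] m1 [456.  180.8] tip [470.8 181.8] tcp [472.7 174.4] +60 [479.1 149.7]
168 465 ['265,309,-3', '269,313,-0', '500,277,115', '505,280,118', '505,284,119', '503,288,118', '497,294,116', '500,297,118', '505,300,121', '501,305,119', '498,310,118', '248,370,-3']
170 465 ['279,308,-2', '278,313,-2', '500,278,110', '498,283,110', '501,286,112', '504,289,114', '501,294,113', '500,298,113', '504,301,116', '266,357,-2', '262,363,-4', '263,368,-2']
172 465 ['291,307,-2', '490,277,100', '500,279,106', '498,284,105', '503,286,108', '504,290,109', '500,295,108', '498,300,107', '497,304,108', '280,355,-1', '277,361,-2', '274,367,-3']
174 465 ['304,306,-2', '493,277,96', '499,280,100', '496,285,99', '503,288,103', '502,292,103', '502,296,104', '498,301,103', '499,305,104', '291,354,-2', '289,360,-2', '287,365,-2']
176 465 ['315,305,-2', '496,278,93', '500,281,96', '502,285,98', '504,289,99', '503,293,99', '505,296,101', '499,302,98', '302,348,-3', '302,353,-2', '299,359,-3', '299,364,-2']
178 465 ['442,284,59', '500,278,90', '501,282,92', '505,285,94', '504,290,94', '505,293,95
[... 967 characters left out ...]
239', '488,253,230', '488,254,214', '488,254,198', '488,252,188', '488,250,181', '488,246,178', '488,242,176', '488,238,172', '488,234,170']
259 200 ['483,249,285', '483,248,275', '483,253,243', '483,253,229', '484,253,215', '484,253,201', '484,250,194', '484,248,186', '484,252,156', '484,245,163', '484,238,169', '484,234,170']
261 200 ['478,209,409', '479,249,271', '479,254,241', '479,254,228', '479,254,212', '479,255,193', '479,253,185', '479,260,142', '479,252,154', '479,245,161', '479,239,167', '479,235,166']
263 200 ['474,205,420', '475,250,267', '475,255,237', '475,255,224', '475,255,209', '475,292,69', '475,287,68', '475,282,64', '475,276,67', '475,271,67', '474,266,66', '474,261,65']
```

The scene depth places the fingers at y 0.277–0.306, with their front face at x≈0.502. That centres them on mark0. Now I'll descend gently.

Request:
{"method": "jog_arm", "body": {"increments": [[0,0.001,0.002,0,0,0,-1],[0,0.001,0.004,0,0,0,-1],[0,0.001,0.006,0,0,0,-1],[0,0.001,0.008,0,0,0,-1],[0,0.001,0.009,0,0,0,-1]]}}

```text
clock: 3.22
position: [0.4903, 0.2885, 0.0857]
ee_rot: [0.999, 0.036, -0.0, 0.0]
ft_force: [-0.1, -0.6, 2.2]
grip_width: 0.001
grasp_force: 1.1
```

Request:
{"method": "jog_arm", "body": {"increments": [[0,0,0.0005,0,0,0,-1],[0,0,0.001,0,0,0,-1],[0,0,0.0015,0,0,0,-1],[0,0,0.0015,0,0,0,-1],[0,0,0.0015,0,0,0,-1]]}}

```text
clock: 3.63
position: [0.4903, 0.2885, 0.0846]
ee_rot: [0.999, 0.036, 0.0, 0.0]
ft_force: [-1.2, -1.4, 2.7]
grip_width: -0.0
grasp_force: 1.6
```

```bash
python3 st.py
```

```text
3.6333 <class 'numpy.ndarray'> [0.4903 0.2885 0.0846] [-1.24 -1.38  2.69] -0.0002187292307295051 [-0.06  0.45 -0.67  1.76  0.32  1.04 -2.34] [[0.997, 0.073, 0.0], [0.073, -0.997, -0.0], [0.0, 0.0, -1.0]]
[-0.0002 -0.0025 -0.0024]
[-0.0141  0.0274 -0.0024]
[-0.0226  0.0593 -0.0024]
[-0.0254  0.0921 -0.0024]
[-0.0226  0.1249 -0.0024]
[-0.0141  0.1568 -0.0024]
[-0.0002  0.1867 -0.0024]
```

Request:
{"method": "jog_arm", "body": {"increments": [[-0.003,0.006,0,0,0,0,-1],[-0.006,0.012,0,0,0,0,-1],[-0.009,0.018,0,0,0,0,-1],[-0.012,0.024,0,0,0,0,-1],[-0.014,0.0275,0,0,0,0,-1]]}}

```text
clock: 4.05
position: [0.4783, 0.2591, 0.0846]
ee_rot: [0.999, 0.036, 0.0, 0.0]
ft_force: [0.2, 1.8, 3.1]
grip_width: -0.004
grasp_force: 1.6
```

Request:
{"method": "jog_arm", "body": {"increments": [[-0.002,0.007,0,0,0,0,-1],[-0.004,0.014,0,0,0,0,-1],[-0.006,0.021,0,0,0,0,-1],[-0.008,0.028,0,0,0,0,-1],[-0.0085,0.032,0,0,0,0,-1]]}}

```text
clock: 4.47
position: [0.472, 0.2263, 0.0844]
ee_rot: [0.999, 0.036, -0.0, 0.0]
ft_force: [0.4, 2.6, 3.9]
grip_width: 0.005
grasp_force: 1.7
```

```bash
python3 st.py
```

```text
4.4667 <class 'numpy.ndarray'> [0.472  0.2263 0.0844] [0.42 2.64 3.86] 0.004703247714742704 [ 0.06  0.35 -0.68  1.88  0.26  1.   -2.24] [[0.997, 0.072, -0.0], [0.072, -0.997, -0.001], [-0.0, 0.001, -1.0]]
[ 0.0225 -0.0632 -0.0026]
[ 0.0087 -0.0333 -0.0026]
[ 0.0002 -0.0014 -0.0026]
[-0.0026  0.0314 -0.0026]
[ 0.0003  0.0643 -0.0026]
[ 0.0088  0.0961 -0.0025]
[ 0.0227  0.126  -0.0025]
```

On track, with the press holding at about 2.5 mm. I'll continue.

Request:
{"method": "jog_arm", "body": {"increments": [[-0.001,0.007,0,0,0,0,-1],[-0.002,0.014,0,0,0,0,-1],[-0.003,0.021,0,0,0,0,-1],[-0.003,0.027,0,0,0,0,-1],[-0.003,0.032,0,0,0,0,-1]]}}

```text
clock: 4.88
position: [0.4715, 0.1946, 0.0844]
ee_rot: [0.999, 0.036, -0.0, 0.0]
ft_force: [-1.4, 2.2, 3.6]
grip_width: -0.0
grasp_force: 1.7
```

Request:
{"method": "jog_arm", "body": {"increments": [[0,0.007,0,0,0,0,-1],[0,0.014,0,0,0,0,-1],[0.001,0.021,0,0,0,0,-1],[0.002,0.027,0,0,0,0,-1],[0.003,0.033,0,0,0,0,-1]]}}

```text
clock: 5.3
position: [0.4771, 0.162, 0.0845]
ee_rot: [0.999, 0.036, -0.0, 0.0]
ft_force: [-0.4, 2.0, 2.7]
grip_width: 0.003
grasp_force: 1.7
```

```bash
python3 st.py
```

```text
5.3 <class 'numpy.ndarray'> [0.4771 0.162  0.0845] [-0.43  2.01  2.72] 0.0027601626553900136 [ 0.17  0.31 -0.66  1.93  0.23  0.98 -2.09] [[0.997, 0.073, -0.0], [0.073, -0.997, -0.0], [-0.0, 0.0, -1.0]]
[ 0.0222 -0.1277 -0.0026]
[ 0.0083 -0.0978 -0.0026]
[-0.0002 -0.0659 -0.0025]
[-0.003  -0.0331 -0.0025]
[-0.0001 -0.0002 -0.0025]
[ 0.0084  0.0316 -0.0025]
[ 0.0222  0.0615 -0.0025]
```

Request:
{"method": "jog_arm", "body": {"increments": [[0.001,0.007,0,0,0,0,-1],[0.003,0.014,0,0,0,0,-1],[0.005,0.021,0,0,0,0,-1],[0.007,0.027,0,0,0,0,-1],[0.0085,0.032,0,0,0,0,-1]]}}

```text
clock: 5.72
position: [0.488, 0.1306, 0.0845]
ee_rot: [0.999, 0.036, -0.0, 0.0]
ft_force: [-1.1, 1.3, 3.1]
grip_width: 0.0
grasp_force: 1.7
```

Request:
{"method": "jog_arm", "body": {"increments": [[0.003,0.006,0,0,0,0,-1],[0.006,0.012,0,0,0,0,-1],[0.009,0.018,0,0,0,0,-1],[0.012,0.025,0,0,0,0,-1],[0.014,0.03,0,0,0,0,-1]]}}

```text
clock: 6.13
position: [0.5044, 0.1016, 0.0845]
ee_rot: [0.999, 0.036, 0.0, 0.0]
ft_force: [-0.3, 2.7, 3.6]
grip_width: -0.001
grasp_force: 1.7
```

Request:
{"method": "jog_arm", "body": {"increments": [[0,0,0,0,0,0,-1],[0,0,0,0,0,0,-1],[0,0,0,0,0,0,-1]]}}

```text
clock: 6.38
position: [0.5042, 0.1018, 0.0846]
ee_rot: [0.999, 0.036, 0.0, 0.0]
ft_force: [1.3, -1.7, 2.9]
grip_width: -0.003
grasp_force: 1.6
```

```bash
python3 st.py
python3 - <<'E'
from workcell import optics
import cv2
a=optics.camera("top")["color"][100:290,160:480,::-1];b=optics.camera("scene")["color"][110:300,160:480,::-1]
cv2.imwrite("pics/c2.png",cv2.resize(cv2.vconcat([a,b]),None,fx=1.55,fy=1.55))
E
```

```text
6.3833 <class 'numpy.ndarray'> [0.5042 0.1018 0.0846] [ 1.31 -1.66  2.85] -0.003279523567134515 [ 0.26  0.32 -0.63  1.91  0.22  0.99 -1.96] [[0.997, 0.072, 0.001], [0.072, -0.997, -0.001], [0.0, 0.001, -1.0]]
[-0.0006 -0.1897 -0.0026]
[-0.0144 -0.1598 -0.0026]
[-0.0229 -0.1279 -0.0026]
[-0.0257 -0.0951 -0.0026]
[-0.0228 -0.0622 -0.0025]
[-0.0143 -0.0304 -0.0025]
[-0.0004 -0.0005 -0.0024]
```

View pics/c2.png

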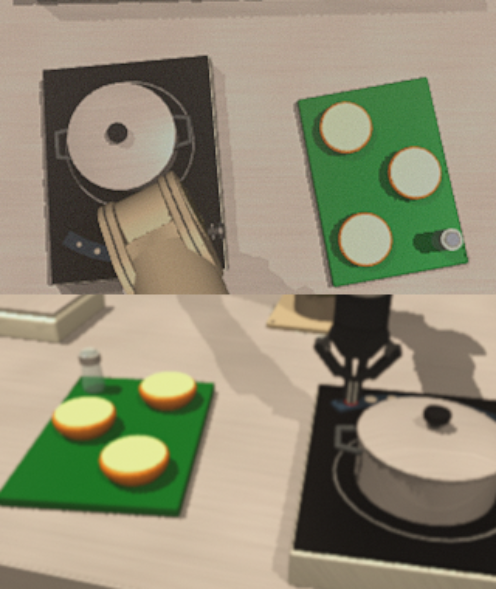

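The closed fingertips, at about (352,400) in the lower panel, are on the red dot at the strip's right end. The pot, shaker and buns are where they started.

```bash
python3 -c "
from workcell import workorder
print(workorder.hand_in())"
```

```text
the job is handed in; nothing more can be done
None
```

I slid the closed fingertips over all seven dots with the strip pressed about 2.5 mm (roughly 3 N), and handed in with them holding the red dot about 1 mm from its centre; the pot, shaker and buns look unmoved, and the hand-in returned no verdict.

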